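# Sort the spice jars into the caddy

## Task

Put the four spice jars that have a yellow, green, blue or red dot on the cap into the wooden caddy, each standing upright in the compartment whose floor liner has the colour of its dot. Set the jars down, do not drop them, and leave the two look-alikes (white dot, no dot) standing where they are.

Things in the scene. Friction and masses are not known exactly. Their poses are not given: they have to be found in the camera images.
- jar_yellow_mid (a point): The yellow jar: a round spice jar, 41 mm diameter, 105 mm high, about 0.11 kg, clear glass body with a paper label and a black cap (top 21 mm); the point is its centre, 52.5 mm above its underside, z is up along the jar; it stands upright on the worktop at the start. A round yellow sticker, 34 mm across, covers most of the cap's top. It belongs in the caddy.
- jar_green_mid (a point): The green jar: a round spice jar, 41 mm diameter, 105 mm high, about 0.11 kg, clear glass body with a paper label and a black cap (top 21 mm); the point is its centre, 52.5 mm above its underside, z is up along the jar; it stands upright on the worktop at the start. A round green sticker, 34 mm across, covers most of the cap's top. It belongs in the caddy.
- jar_blue_mid (a point): The blue jar: a round spice jar, 41 mm diameter, 105 mm high, about 0.11 kg, clear glass body with a paper label and a black cap (top 21 mm); the point is its centre, 52.5 mm above its underside, z is up along the jar; it stands upright on the worktop at the start. A round blue sticker, 34 mm across, covers most of the cap's top. It belongs in the caddy.
- jar_red_mid (a point): The red jar: a round spice jar, 41 mm diameter, 105 mm high, about 0.11 kg, clear glass body with a paper label and a black cap (top 21 mm); the point is its centre, 52.5 mm above its underside, z is up along the jar; it stands upright on the worktop at the start. A round red sticker, 34 mm across, covers most of the cap's top. It belongs in the caddy.
- jar_white_mid (a point): The white-dot jar, a look-alike: a round spice jar, 41 mm diameter, 105 mm high, about 0.11 kg, clear glass body with a paper label and a black cap (top 21 mm); the point is its centre, 52.5 mm above its underside, z is up along the jar; it stands upright on the worktop at the start. A round white sticker covers most of the cap's top. It does not belong in the caddy.
- jar_plain_mid (a point): The plain jar, a look-alike: a round spice jar, 41 mm diameter, 105 mm high, about 0.11 kg, clear glass body with a paper label and a black cap (top 21 mm); the point is its centre, 52.5 mm above its underside, z is up along the jar; it stands upright on the worktop at the start. No sticker: the cap's top is bare and dark. It does not belong in the caddy.
- liner_yellow: The yellow liner: flat yellow square, 64 x 64 x 3 mm, fixed in the middle of one compartment (70 x 70 mm inside, centres 80 mm apart) of the fixed wooden caddy (170 x 170 mm, 2 x 2; walls and dividers 10 mm thick, up to 36 mm above the worktop). Origin: centre of its underside, 6 mm above the worktop; a jar on it stands 9 mm above the worktop. x, y along the caddy's sides, z up.
- liner_green: The green liner: flat green square, 64 x 64 x 3 mm, fixed in the middle of one compartment (70 x 70 mm inside, centres 80 mm apart) of the fixed wooden caddy (170 x 170 mm, 2 x 2; walls and dividers 10 mm thick, up to 36 mm above the worktop). Origin: centre of its underside, 6 mm above the worktop; a jar on it stands 9 mm above the worktop. x, y along the caddy's sides, z up.
- liner_blue: The blue liner: flat blue square, 64 x 64 x 3 mm, fixed in the middle of one compartment (70 x 70 mm inside, centres 80 mm apart) of the fixed wooden caddy (170 x 170 mm, 2 x 2; walls and dividers 10 mm thick, up to 36 mm above the worktop). Origin: centre of its underside, 6 mm above the worktop; a jar on it stands 9 mm above the worktop. x, y along the caddy's sides, z up.
- liner_red: The red liner: flat red square, 64 x 64 x 3 mm, fixed in the middle of one compartment (70 x 70 mm inside, centres 80 mm apart) of the fixed wooden caddy (170 x 170 mm, 2 x 2; walls and dividers 10 mm thick, up to 36 mm above the worktop). Origin: centre of its underside, 6 mm above the worktop; a jar on it stands 9 mm above the worktop. x, y along the caddy's sides, z up.

How it is judged:
By the outcome, as a careful person would: the job done as asked, in the order asked, and still so for the second after the job is handed in, with the robot touching nothing.
It also fails if it takes over 99 s, if anything falls off the work surface, if the arm or the gripper's body presses on something with over 40 N, if the wrist force passes 120 N, or if a joint passes its speed limit or range.

## Robot

A 6-joint arm with a two-finger parallel gripper is mounted at the origin on a cart in front of the work surface, level with it; the furniture and walls round the work are solid. World frame = base frame: x ahead of the robot, y to its left, z up, the work surface at z = 0. Lengths are in m, angles in degrees, forces in N, time in s.
With the tool pointing down it reaches from about 0.4 to 0.825 m from the base axis. Payload 7 kg.
Tool frame: the origin (TCP) lies at the very end of the fingers, on their centre line; the grasp point (between the pads) lies 19 mm behind it (ctrl.grasp_offset is the distance from the TCP to the grasp point, in m); z points along the fingers, y is the line along which they close (so a half turn about z gives the same grasp; the last joint's range is limited). The gripper opens to 88 mm and grips with 3 to 60 N. Pads are 19 mm wide; open, the fingers measure 130 mm over their backs; the gripper's body (78 mm by 193 mm) begins 47 mm behind the grasp point.
Start: joints at [-52.42, 20.546, 0.682, 0, -70.136, -16.507], TCP at [0.243, -0.63, 0.187] pointing down, gripper open.
Joint ranges: [-176.03, 176.03], [-82.01, 121.73], [-58.28, 71.71], [-173.87, 95.51], [-174.79, -0.11], [-173.66, 173.66]. Speed limits (degrees/s): [136.94, 136.94, 172.46, 180, 180, 180].

## Interface

Orientations are given as [roll, pitch, yaw] about the fixed x, y, z axes, in that order (R = Rz(yaw) Ry(pitch) Rx(roll)).
In Python, from plant import ctrl gives the robot as it stands. The module is installed in compiled form; this text tells all that it offers.
- The arm moves only by the tool jog_arm, never from a script. Its argument "plan" is a list that holds one entry, the list of rows, each a list of 7 numbers: the opening, from 0 (shut) to 1 (fully open), then the shift along the tool's x, y, z in m, then the turn, a rotation vector about the tool's x, y, z in degrees. A call has 1 to 20 rows; each row is the pose to reach, as a shift and turn from the pose commanded when the call began, along the tool's axes at that moment; what a row does not reach only later rows make up. A row lasts 1/8 s, in which the tool goes at most 62.5 mm and 10.7 degrees, less where a joint would pass 70% of its speed; a pose out of reach is approached as far as the arm can. A call with a gripper value outside its range is refused whole. The fingers move at their own pace and stop on an object; the grip force is fixed at half the most. Time passes only in rows, so rows that repeat a pose let the fingers close. It gives the time, the measured TCP pose, the force, the opening and the grip force at its end, in the units of the state.
- ctrl.get_obs(): the state, without advancing time (a new reading comes with each control period).
- ctrl.snapshot(name): name is "scene" or "top"; returns a dict with "image" (400x640x3 uint8, red, green, blue), "vertical_fov" (degrees; the focal length in pixels is half the picture's height over the tangent of half this angle, whatever the lens; pixels are square), "cx", "cy" (the principal point, pixels), "k1" (the pictures are not rectified: a ray, as slopes to the right and down, at radius r is drawn at 1 + k1 r^2 times it, then the intrinsics apply), "R" (3x3) and "t" (3): a world point X has camera coordinates R X + t. Camera axes: x right, y down, z forward; pixel columns grow to the right and rows downward; lengths in m; the calibration is good to about 2 mm. A picture is of the moment at which its call begins. There is no depth.
- ctrl.close_job(): hands the job in; it is judged then, once.
The state is a dict: "clock": time; "joint_pos": joint angles; "qvel": joint speeds; "tau": joint torques, N m; "tool_pos": TCP position; "orientation": TCP orientation; "force": force on the tool from outside, world axes, zero at the start; "moment": the same for the moment, N m; "opening": finger opening in m; "gripper_force": force on a finger pad.
Only numpy, scipy, OpenCV 4.12 (cv2) and the standard library are available. Lean on these libraries where they do the work, as an engineer would, in place of code of your own. Each camera call takes 0.05 s, during which the arm holds its last target. There are 200 camera calls.

## Working session

There is one attempt and no reset: what is moved stays moved. The work goes in short steps, Python scripts to look and compute and a tool call to move; the robot and the scene stay as the last step left them, time stands still between calls to the robot, and variables do not carry over. Pictures are saved under pics/ and viewed, at most 14 in all, crops included, and the job is handed in when it is done.

Besides the shell and the picture viewer there is one more tool, called as name([rows], argument=value, ...), one row to a line, values as JSON. jog_arm: Moves the arm, as the interface text tells. Its arguments: {"type":"object","properties":{"plan":{"type":"array","items":{"type":"array","items":{"type":"array","items":{"type":"number"}}}}},"required":["plan"]}

```bash
mkdir -p pics; cat > h.py <<'E'
import numpy as np, cv2
from plant import ctrl
def snap(n,f):
    s=ctrl.snapshot(n); cv2.imwrite(f'pics/{f}.png',s['image'][...,::-1]); return s
def K(s):
    f=200/np.tan(np.radians(s['vertical_fov'])/2); return np.array([[f,0,s['cx']],[0,f,s['cy']],[0,0,1]])
def world(s,uv,z):
    p=cv2.undistortPoints(np.array([[uv]],float),K(s),np.array([s['k1'],0,0,0.]))[0,0]
    R=np.array(s['R']);t=np.array(s['t']);c=-R.T@t;d=R.T@np.array([p[0],p[1],1])
    return c+d*(z-c[2])/d[2]
E
python3 - <<'E'
from h import *
for n in('scene','top'):
    s=snap(n,n+'0'); print(n,s['vertical_fov'],s['k1'],-np.array(s['R']).T@s['t'],np.round(s['R'],2).tolist())
o=ctrl.get_obs();print(o,ctrl.grasp_offset)
E
```

```text
scene 51.247384297271765 -0.027219980537911515 [ 0.87626161 -0.70402377  0.75803375] [[0.91, 0.41, 0.0], [0.27, -0.59, -0.76], [-0.31, 0.69, -0.65]]
top 48.0505402239686 0.025341554715500408 [0.3883048  0.01574166 1.30623684] [[-0.0, -1.0, -0.0], [-0.99, 0.0, -0.14], [0.14, 0.0, -0.99]]
{'clock': 0.1, 'joint_pos': array([-5.24203301e+01,  2.05878525e+01,  6.38807525e-01, -1.63662423e-02,
       -7.01356767e+01, -1.65049365e+01]), 'qvel': array([ 0.07447679, -0.01326652,  0.06073563,  0.07618745, -0.14064987,
        0.0389068 ]), 'tau': array([ 4.19589669e-04, -5.84165275e+01,  2.93752688e+01,  7.01544285e+00,
        1.01574662e-02, -5.31738715e-05]), 'tool_pos': array([ 0.24248231, -0.62941346,  0.18651321]), 'orientation': array([ 1.79914398e+02, -9.31915820e-03, -1.58930832e+02]), 'force': array([-0.0808893 ,  0.00521818,  1.003797  ]), 'moment': array([0.00946829, 0.02465283, 0.02233164]), 'gripper_force': 0.0, 'opening': 0.08734945091504957} 0.0188
```

View pics/top0.png

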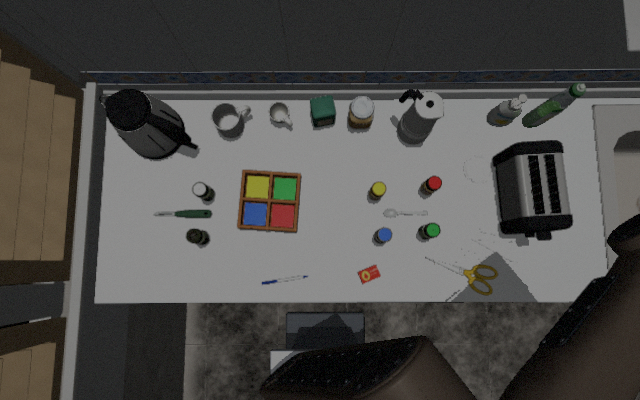

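View pics/scene0.png

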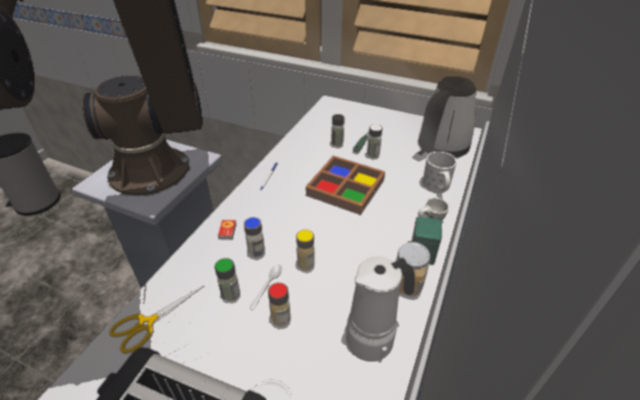

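The top view shows the jars yellow (378,189), blue (384,235), red (433,184) and green (431,231). The caddy liners are yellow (257,186), green (285,188), blue (255,214) and red (283,216). The look-alikes stand at (203,190) and (197,237). The scene view shows the same layout. I'll measure by colour blob in both cameras.

```bash
cat >> h.py <<'E'
HUE=dict(yellow=(22,35),green=(45,80),blue=(105,130),red=(-8,8))
def blobs(s,boxes,col):
    hsv=cv2.cvtColor(s['image'],cv2.COLOR_RGB2HSV).astype(int); h=hsv[...,0].copy(); lo,hi=HUE[col]
    if lo<0: h[h>90]-=180
    m=((h>=lo)&(h<=hi)&(hsv[...,1]>130)&(hsv[...,2]>70)).astype(np.uint8)
    n,l,st,c=cv2.connectedComponentsWithStats(m)
    return [(c[i],st[i,4]) for i in range(1,n) if st[i,4]>25]
E
python3 - <<'E'
from h import *
o=None
t=ctrl.snapshot('top');s=ctrl.snapshot('scene')
for c in HUE:
    print(c)
    for nm,im in(('top',t),('scene',s)):
        for p,a in blobs(im,None,c):
            print(' ',nm,np.round(p,1),a,'z.105',np.round(world(im,p,.105)[:2],4),'z.009',np.round(world(im,p,.009)[:2],4))
for p in((203,188),(194,235)):print(world(t,p,.105))
E
```

```text
yellow
  top [257.1 186.6] 499 z.105 [0.5966 0.1884] z.009 [0.6132 0.2022]
  top [378.5 188.4] 140 z.105 [ 0.5903 -0.1409] z.009 [ 0.6064 -0.1535]
  top [472.5 276.8] 155 z.105 [ 0.3537 -0.3821] z.009 [ 0.3509 -0.4139]
  scene [365.  178.6] 186 z.105 [0.6461 0.0961] z.009 [0.6123 0.2137]
  scene [304.6 235.7] 155 z.105 [ 0.593  -0.1452] z.009 [ 0.5514 -0.0631]
  scene [135.9 329.2] 497 z.105 [ 0.4205 -0.472 ] z.009 [ 0.3535 -0.4378]
green
  top [284.5 188.4] 449 z.105 [0.5914 0.114 ] z.009 [0.6076 0.1219]
  top [432.8 229.7] 128 z.105 [ 0.4777 -0.2834] z.009 [ 0.4848 -0.3073]
  scene [353.1 195. ] 172 z.105 [0.6411 0.0243] z.009 [0.6066 0.1313]
  scene [223.7 265.2] 154 z.105 [ 0.4799 -0.286 ] z.009 [ 0.4217 -0.2246]
blue
  top [254.6 213.8] 443 z.105 [0.5222 0.194 ] z.009 [0.5329 0.2082]
  top [384.6 234.3] 115 z.105 [ 0.4658 -0.1544] z.009 [ 0.472 -0.168]
  top [268.7 281.7] 26 z.105 [0.3423 0.1537] z.009 [0.3387 0.1647]
  scene [339.5 170.5] 120 z.105 [0.5749 0.101 ] z.009 [0.5306 0.2193]
  scene [251.9 222.6] 109 z.105 [ 0.4681 -0.157 ] z.009 [ 0.4081 -0.0766]
red
  top [434.5 182.2] 130 z.105 [ 0.6067 -0.2932] z.009 [ 0.6242 -0.3179]
  top [282.2 215.5] 512 z.105 [0.5173 0.1196] z.009 [0.5277 0.1279]
  top [372.5 272.3] 113 z.105 [ 0.3657 -0.1201] z.009 [ 0.3639 -0.1309]
  top [361.5 276.4] 33 z.105 [ 0.3553 -0.0908] z.009 [ 0.3527 -0.0994]
  scene [326.9 186.3] 220 z.105 [0.5706 0.0288] z.009 [0.5256 0.1365]
  scene [226.5 230. ] 114 z.105 [ 0.4292 -0.1999] z.009 [ 0.3635 -0.1258]
  scene [277.5 290.5] 212 z.105 [ 0.6081 -0.296 ] z.009 [ 0.5687 -0.236 ]
[0.59321948 0.33493852 0.105     ]
[0.46606334 0.35457293 0.105     ]
```

The two cameras agree to within 3 mm and the liner centres come out 80 mm apart. Now I lift, turn to yaw 180 and go above the green jar.

jog_arm([
  [[1,0,0,-0.05,0,0,0],[1,0,0,-0.11,0,0,0],[1,-0.03,0.02,-0.113,0,0,2],[1,-0.07,0.048,-0.113,0,0,5],[1,-0.11,0.076,-0.113,0,0,8],[1,-0.15,0.104,-0.113,0,0,11],[1,-0.19,0.132,-0.113,0,0,14],[1,-0.23,0.16,-0.113,0,0,17],[1,-0.27,0.187,-0.113,0,0,19],[1,-0.31,0.215,-0.113,0,0,21.07],[1,-0.335,0.232,-0.113,0,0,21.07],[1,-0.3445,0.238,-0.113,0,0,21.07],[1,-0.3445,0.238,-0.113,0,0,21.07],[1,-0.3445,0.238,-0.113,0,0,21.07]],
])

```text
clock: 1.95
tool_pos: [0.4781, -0.2846, 0.3003]
orientation: [-180.0, -0.0, 180.0]
force: [0.2, 0.5, -0.7]
opening: 0.0877
gripper_force: 0.0
```

jog_arm([
  [[1,0,0,0.05,0,0,0],[1,0,0,0.1,0,0,0],[1,0,0,0.15,0,0,0],[1,0,0,0.19,0,0,0],[1,0,0,0.22,0,0,0],[1,0,0,0.24,0,0,0],[1,0,0,0.248,0,0,0],[1,0,0,0.248,0,0,0],[0,0,0,0.248,0,0,0],[0,0,0,0.248,0,0,0],[0,0,0,0.248,0,0,0],[0,0,0,0.248,0,0,0],[0,0,0,0.248,0,0,0],[0,0,0,0.248,0,0,0],[0,0,0,0.23,0,0,0],[0,0,0,0.2,0,0,0],[0,0,0,0.16,0,0,0],[0,0,0,0.12,0,0,0],[0,0,0,0.098,0,0,0],[0,0,0,0.098,0,0,0]],
])

```text
clock: 4.45
tool_pos: [0.4795, -0.2841, 0.204]
orientation: [-180.0, 0.2, -180.0]
force: [-0.3, 0.5, -1.2]
opening: 0.0397
gripper_force: 30.0
```

jog_arm([
  [[0,-0.007,0.022,0,0,0,0],[0,-0.019,0.06,0,0,0,0],[0,-0.032,0.1,0,0,0,0],[0,-0.045,0.14,0,0,0,0],[0,-0.057,0.18,0,0,0,0],[0,-0.07,0.22,0,0,0,0],[0,-0.083,0.26,0,0,0,0],[0,-0.095,0.3,0,0,0,0],[0,-0.108,0.34,0,0,0,0],[0,-0.119,0.375,0,0,0,0],[0,-0.126,0.397,0,0,0,0],[0,-0.129,0.406,0,0,0,0],[0,-0.129,0.406,0,0,0,0],[0,-0.129,0.406,0.02,0,0,0],[0,-0.129,0.406,0.06,0,0,0],[0,-0.129,0.406,0.09,0,0,0],[0,-0.129,0.406,0.09,0,0,0]],
])

```text
clock: 6.58
tool_pos: [0.6056, 0.1202, 0.1103]
orientation: [-179.9, -0.2, 179.9]
force: [0.1, -0.6, -0.8]
opening: 0.0396
gripper_force: 30.0
```

```bash
python3 - <<'E'
from h import *
t=snap('top','t1');s=snap('scene','s1')
a=t['image'][150:270,200:340,::-1];b=s['image'][80:260,260:440,::-1]
cv2.imwrite('pics/c1.png',np.hstack([cv2.resize(a,(420,360)),cv2.resize(b,(360,360))]))
E
```

```text
(no output)
```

View pics/c1.png

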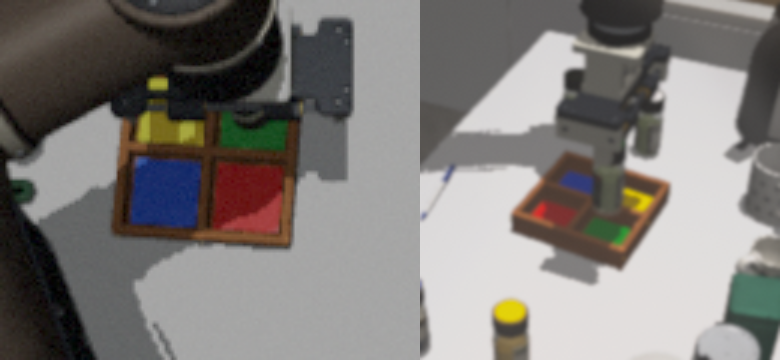

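The picture shows the held jar over the green compartment, clear of the walls and the neighbouring cells. Lowering it slowly.

jog_arm([
  [[0,0,0,0.02,0,0,0],[0,0,0,0.035,0,0,0],[0,0,0,0.044,0,0,0],[0,0,0,0.048,0,0,0],[0,0,0,0.05,0,0,0],[0,0,0,0.051,0,0,0],[0,0,0,0.051,0,0,0]],
])

```text
clock: 7.55
tool_pos: [0.6077, 0.1222, 0.0616]
orientation: [180.0, 0.0, -180.0]
force: [0.0, -0.5, -1.0]
opening: 0.0397
gripper_force: 30.0
```

jog_arm([
  [[0,0,0,0.0005,0,0,0],[0,0,0,0.001,0,0,0],[0,0,0,0.001,0,0,0]],
])

```text
clock: 7.92
tool_pos: [0.6082, 0.1223, 0.0614]
orientation: [180.0, 0.1, -180.0]
force: [-1.6, -0.1, 5.3]
opening: 0.04
gripper_force: 30.0
```

jog_arm([
  [[0.65,0,0,0,0,0,0],[0.65,0,0,0,0,0,0],[0.65,0,0,0,0,0,0],[0.65,0,0,-0.02,0,0,0],[0.65,0,0,-0.06,0,0,0],[0.65,0,0,-0.11,0,0,0],[1,0.001,-0.02,-0.14,0,0,0],[1,0.004,-0.06,-0.14,0,0,0],[1,0.007,-0.11,-0.14,0,0,0],[1,0.01,-0.16,-0.14,0,0,0],[1,0.013,-0.21,-0.14,0,0,0],[1,0.015,-0.245,-0.14,0,0,0],[1,0.016,-0.264,-0.14,0,0,0],[1,0.016,-0.264,-0.14,0,0,0],[1,0.016,-0.264,-0.14,0,0,0]],
])

```text
clock: 9.8
tool_pos: [0.5917, -0.1412, 0.2002]
orientation: [180.0, -0.0, -180.0]
force: [-0.1, 0.7, -0.1]
opening: 0.0876
gripper_force: 0.0
```

```bash
python3 - <<'E'
from h import *
s=snap('scene','s2')
cv2.imwrite('pics/c2.png',cv2.resize(s['image'][80:320,180:460,::-1],(700,600)))
t=ctrl.snapshot('top')
for c in HUE:
    for p,a in blobs(t,None,c): print(c,np.round(p,1),a,np.round(world(t,p,.114)[:2],4))
E
```

```text
yellow [256.8 186.9] 486 [0.5941 0.1879]
yellow [378.6 189.6] 100 [ 0.5854 -0.14  ]
yellow [479.2 277.5] 347 [ 0.3521 -0.3966]
blue [254.7 214. ] 446 [0.5208 0.1923]
blue [384.6 234.2] 114 [ 0.4654 -0.1531]
red [438.4 183.3] 36 [ 0.6019 -0.3012]
red [272.3 217.1] 49 [0.5123 0.1454]
red [372.5 272.2] 111 [ 0.3661 -0.119 ]
red [361.5 276.3] 31 [ 0.3558 -0.0899]
```

View pics/c2.png

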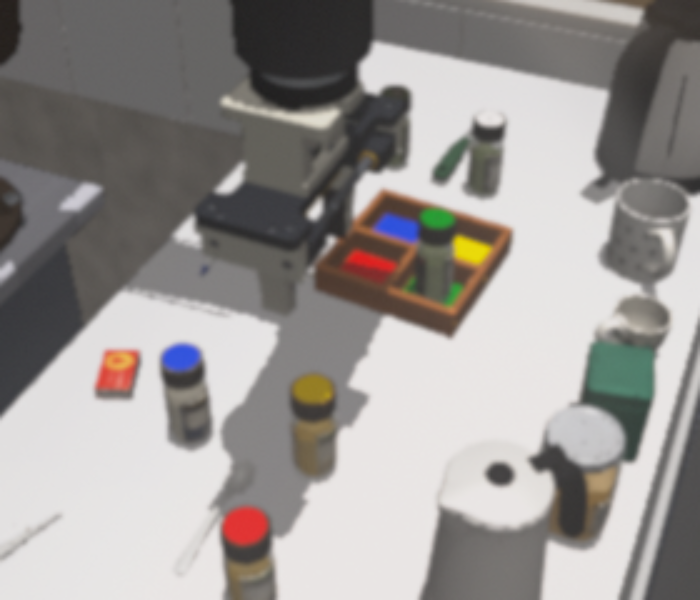

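The green jar stands upright in its compartment at crop (437,255). Next I pick the yellow one.

jog_arm([
  [[1,0,0,0.04,0,0,0],[1,0,0,0.09,0,0,0],[1,0,0,0.125,0,0,0],[1,0,0,0.142,0,0,0],[1,0,0,0.148,0,0,0],[1,0,0,0.148,0,0,0],[0,0,0,0.148,0,0,0],[0,0,0,0.148,0,0,0],[0,0,0,0.148,0,0,0],[0,0,0,0.148,0,0,0],[0,0,0,0.148,0,0,0],[0,0,0,0.148,0,0,0],[0,0,0,0.13,0,0,0],[0,0,0,0.1,0,0,0],[0,0,0,0.06,0,0,0],[0,0,0,0.02,0,0,0],[0,0,0,-0.01,0,0,0],[0,0,0,-0.01,0,0,0]],
])

```text
clock: 12.15
tool_pos: [0.5929, -0.142, 0.2131]
orientation: [-180.0, 0.3, -180.0]
force: [0.6, -1.1, -1.9]
opening: 0.0398
gripper_force: 30.0
```

jog_arm([
  [[0,-0.002,0.025,0,0,0,0],[0,-0.004,0.065,0,0,0,0],[0,-0.007,0.11,0,0,0,0],[0,-0.01,0.16,0,0,0,0],[0,-0.013,0.21,0,0,0,0],[0,-0.016,0.26,0,0,0,0],[0,-0.019,0.305,0,0,0,0],[0,-0.021,0.333,0,0,0,0],[0,-0.021,0.344,0,0,0,0],[0,-0.021,0.344,0,0,0,0],[0,-0.021,0.344,0.03,0,0,0],[0,-0.021,0.344,0.07,0,0,0],[0,-0.021,0.344,0.11,0,0,0],[0,-0.021,0.344,0.132,0,0,0],[0,-0.021,0.344,0.143,0,0,0],[0,-0.021,0.344,0.147,0,0,0],[0,-0.021,0.344,0.148,0,0,0],[0,-0.021,0.344,0.149,0,0,0],[0,-0.021,0.344,0.149,0,0,0]],
])

```text
clock: 14.52
tool_pos: [0.6128, 0.2023, 0.062]
orientation: [180.0, 0.0, -180.0]
force: [0.3, -0.0, -0.8]
opening: 0.0397
gripper_force: 30.0
```

jog_arm([
  [[0,0,0,0.0005,0,0,0],[0,0,0,0.001,0,0,0],[0,0,0,0.001,0,0,0]],
])

```text
clock: 14.9
tool_pos: [0.6132, 0.2024, 0.0614]
orientation: [180.0, 0.1, -180.0]
force: [-0.8, 0.5, 5.1]
opening: 0.0397
gripper_force: 30.0
```

jog_arm([
  [[0.65,0,0,0,0,0,0],[0.65,0,0,0,0,0,0],[0.65,0,0,0,0,0,0],[0.65,0,0,-0.02,0,0,0],[0.65,0,0,-0.06,0,0,0],[0.65,0,0,-0.11,0,0,0],[1,0,-0.02,-0.145,0,0,0],[1,0.001,-0.06,-0.15,0,0,0],[1,0.001,-0.11,-0.15,0,0,0],[1,0.002,-0.16,-0.15,0,0,0],[1,0.003,-0.21,-0.15,0,0,0],[1,0.003,-0.26,-0.15,0,0,0],[1,0.004,-0.31,-0.15,0,0,0],[1,0.005,-0.36,-0.15,0,0,0],[1,0.005,-0.41,-0.15,0,0,0],[1,0.006,-0.455,-0.15,0,0,0],[1,0.006,-0.485,-0.15,0,0,0],[1,0.006,-0.496,-0.15,0,0,0],[1,0.006,-0.496,-0.15,0,0,0]],
])

```text
clock: 17.27
tool_pos: [0.6064, -0.2941, 0.2099]
orientation: [180.0, -0.0, 179.9]
force: [1.2, -0.1, 0.9]
opening: 0.0878
gripper_force: 0.0
```

```bash
python3 - <<'E'
from h import *
s=snap('scene','s3')
cv2.imwrite('pics/c3.png',cv2.resize(s['image'][80:400,40:460,::-1],(786,600)))
E
```

```text
(no output)
```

View pics/c3.png

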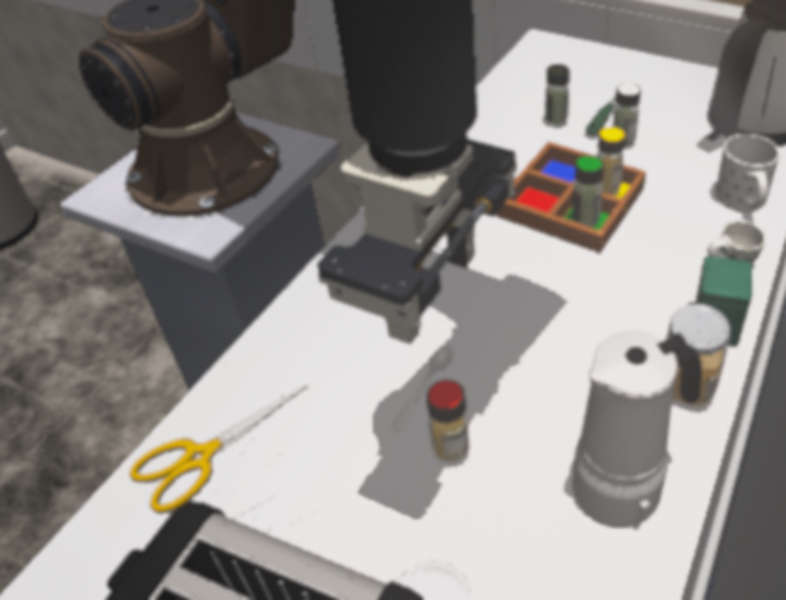

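Yellow and green both stand upright in the caddy, at crop (612,160) and (588,190). The red jar at (447,415) is clear of the toaster and the moka pot.

jog_arm([
  [[1,0,0,0.04,0,0,0],[1,0,0,0.09,0,0,0],[1,0,0,0.13,0,0,0],[1,0,0,0.15,0,0,0],[1,0,0,0.158,0,0,0],[1,0,0,0.158,0,0,0],[0,0,0,0.158,0,0,0],[0,0,0,0.158,0,0,0],[0,0,0,0.158,0,0,0],[0,0,0,0.158,0,0,0],[0,0,0,0.158,0,0,0],[0,0,0,0.158,0,0,0],[0,0,0,0.14,0,0,0],[0,0,0,0.11,0,0,0],[0,0,0,0.07,0,0,0],[0,0,0,0.03,0,0,0],[0,0,0,0,0,0,0],[0,0,0,0,0,0,0]],
])

```text
clock: 19.58
tool_pos: [0.6081, -0.2945, 0.2149]
orientation: [-179.9, 0.3, -180.0]
force: [0.9, 0.2, -0.7]
opening: 0.0398
gripper_force: 30.0
```

jog_arm([
  [[0,0.004,0.022,0,0,0,0],[0,0.011,0.06,0,0,0,0],[0,0.019,0.105,0,0,0,0],[0,0.028,0.15,0,0,0,0],[0,0.036,0.195,0,0,0,0],[0,0.045,0.24,0,0,0,0],[0,0.053,0.285,0,0,0,0],[0,0.062,0.33,0,0,0,0],[0,0.07,0.375,0,0,0,0],[0,0.077,0.408,0,0,0,0],[0,0.079,0.422,0,0,0,0],[0,0.079,0.422,0,0,0,0],[0,0.079,0.422,0.03,0,0,0],[0,0.079,0.422,0.07,0,0,0],[0,0.079,0.422,0.11,0,0,0],[0,0.079,0.422,0.132,0,0,0],[0,0.079,0.422,0.143,0,0,0],[0,0.079,0.422,0.147,0,0,0],[0,0.079,0.422,0.149,0,0,0],[0,0.079,0.422,0.149,0,0,0]],
])

```text
clock: 22.08
tool_pos: [0.5279, 0.1282, 0.062]
orientation: [180.0, 0.1, -180.0]
force: [-0.6, -0.0, -1.8]
opening: 0.0398
gripper_force: 30.0
```

jog_arm([
  [[0,0,0,0.0005,0,0,0],[0,0,0,0.001,0,0,0],[0,0,0,0.001,0,0,0]],
])

```text
clock: 22.45
tool_pos: [0.5283, 0.1285, 0.0613]
orientation: [180.0, 0.1, -180.0]
force: [-1.7, 0.8, 5.8]
opening: 0.0397
gripper_force: 30.0
```

jog_arm([
  [[0.65,0,0,0,0,0,0],[0.65,0,0,0,0,0,0],[0.65,0,0,0,0,0,0],[0.65,0,0,-0.02,0,0,0],[0.65,0,0,-0.06,0,0,0],[0.65,0,0,-0.11,0,0,0],[1,0.005,-0.02,-0.145,0,0,0],[1,0.013,-0.06,-0.15,0,0,0],[1,0.023,-0.105,-0.15,0,0,0],[1,0.032,-0.15,-0.15,0,0,0],[1,0.042,-0.195,-0.15,0,0,0],[1,0.052,-0.24,-0.15,0,0,0],[1,0.059,-0.273,-0.15,0,0,0],[1,0.061,-0.283,-0.15,0,0,0],[1,0.061,-0.283,-0.15,0,0,0],[1,0.061,-0.283,-0.15,0,0,0]],
])

```text
clock: 24.45
tool_pos: [0.4668, -0.1542, 0.2103]
orientation: [180.0, -0.0, -180.0]
force: [0.3, 0.8, -0.2]
opening: 0.0876
gripper_force: 0.0
```

jog_arm([
  [[1,0,0,0.04,0,0,0],[1,0,0,0.09,0,0,0],[1,0,0,0.13,0,0,0],[1,0,0,0.15,0,0,0],[1,0,0,0.158,0,0,0],[1,0,0,0.158,0,0,0],[0,0,0,0.158,0,0,0],[0,0,0,0.158,0,0,0],[0,0,0,0.158,0,0,0],[0,0,0,0.158,0,0,0],[0,0,0,0.158,0,0,0],[0,0,0,0.158,0,0,0],[0,0,0,0.14,0,0,0],[0,0,0,0.11,0,0,0],[0,0,0,0.07,0,0,0],[0,0,0,0.03,0,0,0],[0,0,0,0,0,0,0],[0,0,0,0,0,0,0]],
])

```text
clock: 26.7
tool_pos: [0.4679, -0.155, 0.2126]
orientation: [-180.0, 0.3, -180.0]
force: [-0.6, -0.0, -1.1]
opening: 0.0395
gripper_force: 30.0
```

```bash
python3 - <<'E'
from h import *
s=snap('scene','s4')
cv2.imwrite('pics/c4.png',cv2.resize(s['image'][80:320,180:460,::-1],(700,600)))
E
```

```text
(no output)
```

View pics/c4.png

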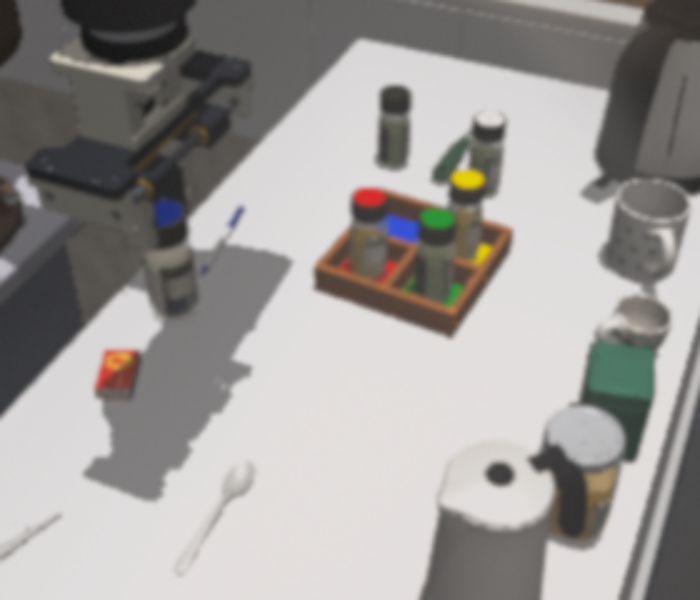

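Red, green and yellow are seated upright, and the blue jar is held at crop (172,260). Moving it to the free blue cell.

jog_arm([
  [[0,-0.004,0.022,0,0,0,0],[0,-0.011,0.06,0,0,0,0],[0,-0.019,0.105,0,0,0,0],[0,-0.027,0.15,0,0,0,0],[0,-0.035,0.195,0,0,0,0],[0,-0.044,0.24,0,0,0,0],[0,-0.052,0.285,0,0,0,0],[0,-0.06,0.33,0,0,0,0],[0,-0.065,0.355,0,0,0,0],[0,-0.066,0.363,0,0,0,0],[0,-0.066,0.363,0,0,0,0],[0,-0.066,0.363,0.03,0,0,0],[0,-0.066,0.363,0.07,0,0,0],[0,-0.066,0.363,0.11,0,0,0],[0,-0.066,0.363,0.132,0,0,0],[0,-0.066,0.363,0.143,0,0,0],[0,-0.066,0.363,0.147,0,0,0],[0,-0.066,0.363,0.149,0,0,0],[0,-0.066,0.363,0.149,0,0,0]],
])

```text
clock: 29.12
tool_pos: [0.5329, 0.2084, 0.0621]
orientation: [180.0, 0.1, -180.0]
force: [0.4, 0.2, -1.3]
opening: 0.0398
gripper_force: 30.0
```

jog_arm([
  [[0,0,0,0.0005,0,0,0],[0,0,0,0.001,0,0,0],[0,0,0,0.001,0,0,0]],
])

```text
clock: 29.5
tool_pos: [0.5332, 0.2085, 0.0614]
orientation: [180.0, 0.1, -180.0]
force: [-1.3, -0.5, 5.0]
opening: 0.0398
gripper_force: 30.0
```

jog_arm([
  [[0.65,0,0,0,0,0,0],[0.65,0,0,0,0,0,0],[0.65,0,0,0,0,0,0],[0.65,0,0,-0.02,0,0,0],[0.65,0,0,-0.06,0,0,0],[0.65,0,0,-0.11,0,0,0],[0.65,0.004,-0.02,-0.15,0,0,0],[0.65,0.013,-0.06,-0.17,0,0,0],[0.65,0.023,-0.105,-0.17,0,0,0],[0.65,0.032,-0.15,-0.17,0,0,0],[0.65,0.042,-0.2,-0.17,0,0,0],[0.65,0.052,-0.25,-0.17,0,0,0],[0.65,0.059,-0.29,-0.17,0,0,0],[0.65,0.061,-0.3,-0.17,0,0,0],[0.65,0.061,-0.3,-0.17,0,0,0],[0.65,0.061,-0.3,-0.17,0,0,0]],
])

```text
clock: 31.5
tool_pos: [0.4718, -0.0912, 0.2303]
orientation: [180.0, -0.0, -180.0]
force: [-1.0, -0.3, -0.7]
opening: 0.0568
gripper_force: 0.0
```

```bash
python3 - <<'E'
from h import *
s=snap('scene','s5');t=snap('top','t5')
a=s['image'][90:230,280:420,::-1];b=t['image'][150:270,180:320,::-1]
cv2.imwrite('pics/c5.png',np.hstack([cv2.resize(a,(390,390)),cv2.resize(b,(400,390))]))
E
```

```text
(no output)
```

View pics/c5.png

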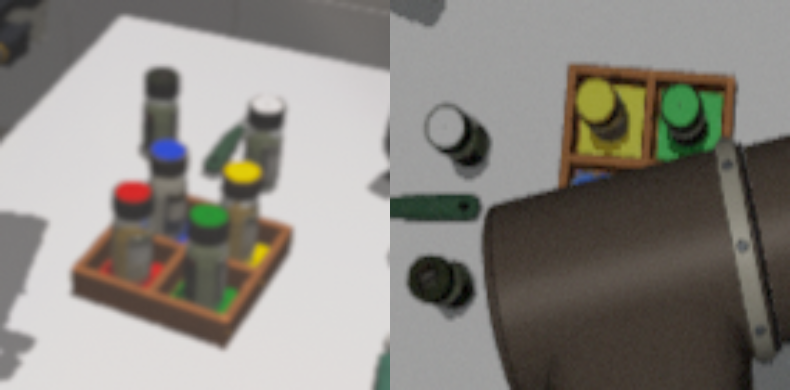

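All four jars stand upright in their matching compartments: red (132,230), blue (168,185), yellow (241,210) and green (207,255). White and plain are undisturbed and the robot touches nothing.

```bash
python3 -c "
from plant import ctrl
print(ctrl.close_job())"
```

```text
the job is handed in; nothing more can be done
None
```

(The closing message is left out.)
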